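# Gauge two vial blocks and reject the tight one

### The arm

A 6-joint arm with a two-finger parallel gripper is mounted at the origin on the work surface. World frame = base frame: x ahead of the robot, y to its left, z up, the work surface at z = 0. Lengths are in m, angles in rad, forces in N, time in s.
With the tool pointing down it reaches from about 0.275 to 0.725 m from the base axis. Payload 5.6 kg.
Tool frame: the origin (TCP) lies at the very end of the fingers, on their centre line; the grasp point (between the pads) lies 19 mm behind it; z points along the fingers, y is the line along which they close (so a half turn about z gives the same grasp; the last joint's range is limited). The gripper opens to 85 mm and grips with 20 to 120 N. Pads are 22 mm wide; open, the fingers measure 114 mm over their backs; the gripper's body (76 mm by 85 mm) begins 54 mm behind the grasp point. The pads swing forward as they close: fully open they stand 13 mm farther back than shut.
Start: joints at [1.467, 0.255, 0.108, 0, -1.424, -0.285], TCP at [0.208, 0.509, 0.231] pointing down, gripper open.
Joint ranges: [-2.95, 2.95], [-1.21, 1.97], [-1.09, 1.5], [-2.87, 1.71], [-2.94, -0.07], [-3.05, 3.05]. Speed limits (rad/s): [2.57, 2.57, 3.14, 3.14, 3.14, 3.14].

### API

Orientations are given as a unit quaternion [x, y, z, w].
In Python, from bench import * gives the robot as it stands. The module is installed in compiled form; this text tells all that it offers.
- The arm moves only by the shell command python3 -m creep 'ROWS'. ROWS is JSON, a list of rows, each a list of 7 numbers: the closure in counts, from 0 (fully open) to 255 (shut), then the shift along the tool's x, y, z in mm, then the turn, a rotation vector about the tool's x, y, z in degrees. A call has 1 to 20 rows; each row is the pose to reach, as a shift and turn from the pose commanded when the call began, along the tool's axes at that moment; what a row does not reach only later rows make up. A row lasts 1/10 s, in which the tool goes at most 50 mm and 8.59 degrees, less where a joint would pass 70% of its speed; a pose out of reach is approached as far as the arm can. A call with a gripper value outside its range is refused whole. The fingers move at their own pace and stop on an object; the grip force is fixed at half the most. Time passes only in rows, so rows that repeat a pose let the fingers close. It gives the time, the measured TCP pose, the force, the opening and the grip force at its end, in the units of the state.
- get_obs(): the state, without advancing time (a new reading comes with each control period).
- camera(name): name is "scene" or "side" or "wrist"; returns the picture (480x640x3 uint8, blue, green, red); there is no depth.
- get_calibration(name): a dict with "K" (3x3 intrinsics, pixels), "world_to_cam" (4x4, takes a point from world to camera coordinates). Camera axes: x right, y up, looking along -z (the intrinsics and any distortion apply to the point x, -y, -z); pixel columns grow to the right and rows downward; lengths in m; the calibration is good to about 2 mm. A picture is of the moment at which its call begins: read the wrist's pose just before it. get_calibration takes no time and is no camera call; for the wrist camera it gives the pose at the moment of the call.
- close_job(): hands the job in; it is judged then, once.
The state is a dict: "time_s": time; "q": joint angles; "dq": joint speeds; "joint_torque": joint torques, N m; "ee_pos": TCP position; "tool_rot": TCP orientation; "ft_force": force on the tool from outside, world axes, zero at the start; "wrist_torque": the same for the moment, N m; "grip_width": finger opening in m; "finger_force": force on a finger pad.
Only numpy, scipy, OpenCV 4.12 (cv2) and the standard library are available. Lean on these libraries where they do the work, as an engineer would, in place of code of your own. Each camera call takes 0.05 s, during which the arm holds its last target. There are 200 camera calls.

### The job

Set the plug gauge in the sloping rest and let go, then take it up again and, without forcing it, try it upright in the bores of the two aluminium vial blocks: one lets it in fully until the handle's shoulder sits on the block, in the other it stops part way. Let go of the gauge only once it is fully home, leave it standing in the block that passes, which stays where it is, and put the other block upright, flat on the floor of the grey reject tray. Do not disturb the bottle, the carton or the wrench.

Things in the scene. Friction and masses are not known exactly. Their poses are not given: they have to be found in the camera images.
- gauge: Plug gauge, 0.24 kg: round hollow steel plug, diameter 25, length 50 mm (end chamfered 1.7 mm), on a square handle 30 x 30 x 90 mm, black with a 40 mm dark steel end cap. Origin on its axis at the shoulder; x along the axis: tip at +50, handle's end at -90, centre of mass about -43 mm; y, z square to the handle's faces. Starts lying on the bench, z up. The shoulder does not fit a bore.
- gauge_tip (a point): Centre of the tip of the gauge's plug, 50 mm along the gauge's x from its origin.
- rest: Fixed aluminium rest on a grey base plate 150 x 70 x 12 mm; origin at the centre of the plate's underside, z up. A 12 mm wide spine slopes 45 degrees down towards +x to an end plate; two pairs of flared side cheeks stand up beside it. The gauge lies on the spine plug end down: gauge x along (0.707, 0, -0.707) of the rest, gauge y along the rest's y.
- rest_seat (a point): Where the gauge's origin lies when home in the rest: (20, 0, 75) mm in the rest's frame. In gauge coordinates cheeks stand at x +29 to +39 (33 mm apart) and -8 to +2 (37 mm apart), up to 12 mm above the axis; end plate at x +52.5. Grip the handle across y anywhere beyond x -13 (only the spine is below it); in line with it, put the pads at most 25 mm below its end.
- block_a: One of two look-alike aluminium vial blocks: 84 (x) x 56 (y) x 60 mm tall, 0.5 kg, origin at the centre of its underside. A round 27 mm bore runs down its middle. A hidden loose liner 27 mm below the top face stops the gauge in one block and lets it pass in the other: block_a or block_b, drawn anew each time, hard to tell by eye.
- block_b: One of two look-alike aluminium vial blocks: 84 (x) x 56 (y) x 60 mm tall, 0.5 kg, origin at the centre of its underside. A round 27 mm bore runs down its middle. A hidden loose liner 27 mm below the top face stops the gauge in one block and lets it pass in the other: block_a or block_b, drawn anew each time, hard to tell by eye.
- block_a_mouth (a point): Centre of block_a's bore mouth, on its top face, 60 mm above its underside. The gauge is home when its shoulder (origin) lies here.
- block_b_mouth (a point): Centre of block_b's bore mouth, on its top face, 60 mm above its underside. The gauge is home when its shoulder (origin) lies here.
- tray: Reject tray: fixed open grey plastic tray, 170 mm along its x, 150 mm along its y, 25 mm tall, walls 4 mm, floor 4 mm thick; origin at the centre of its underside, z up.
- bottle: Amber bottle, 60 mm in diameter, 120 mm tall; origin at the centre of its underside. Bystander: leave it alone.
- carton: Small cardboard carton 70 x 100 x 50 mm; origin at the centre of its underside. Bystander: leave it alone.
- wrench: Steel wrench lying flat along its x, handle to -x. Bystander: leave it alone.
Mind the look-alikes: they are no part of the job. What is shaped like the rest but orange or red is not meant.

How it is judged:
By the outcome, as a careful person would: the job done as asked, in the order asked, and still so for the second after the job is handed in, with the robot touching nothing.
It also fails if it takes over 72 s, if anything falls off the work surface, if the arm or the gripper's body presses on something with over 40 N, if the wrist force passes 120 N, or if a joint passes its speed limit or range.

## Working session

There is one attempt and no reset: what is moved stays moved. The work goes in short steps, Python scripts to look and compute and a shell command to move; the robot and the scene stay as the last step left them, time stands still between calls to the robot, and variables do not carry over. Pictures are saved under pics/ and viewed, at most 10 in all, crops included, and the job is handed in when it is done.

```bash
mkdir -p pics
python3 - <<'E'
from bench import *
import cv2,numpy as np
for n in("scene","side"):
    cv2.imwrite(f"pics/{n}0.png",camera(n)); c=get_calibration(n); print(n,np.round(c["K"],1).tolist(),np.round(c["world_to_cam"],3).tolist(),[k for k in c])
o=get_obs();print(o["ee_pos"],o["tool_rot"],o["time_s"],o["ft_force"])
E
```

```text
scene [[549.9, 0.0, 313.5], [0.0, 549.9, 232.0], [0.0, 0.0, 1.0]] [[-0.799, 0.601, 0.012, 0.456], [-0.395, -0.54, 0.743, 0.177], [0.453, 0.59, 0.669, -1.371], [0.0, 0.0, 0.0, 1.0]] ['K', 'world_to_cam']
side [[600.8, 0.0, 321.1], [0.0, 600.8, 256.7], [0.0, 0.0, 1.0]] [[1.0, -0.031, 0.002, -0.589], [0.016, 0.563, 0.827, -0.095], [-0.026, -0.826, 0.563, -1.394], [0.0, 0.0, 0.0, 1.0]] ['K', 'world_to_cam']
[0.20827633 0.50856177 0.230497  ] [ 9.81160196e-01 -1.93194072e-01 -1.20878770e-04  8.39770934e-04] 0.1 [-0.87132417 -0.17099432 -1.01195274]
```

View pics/scene0.png

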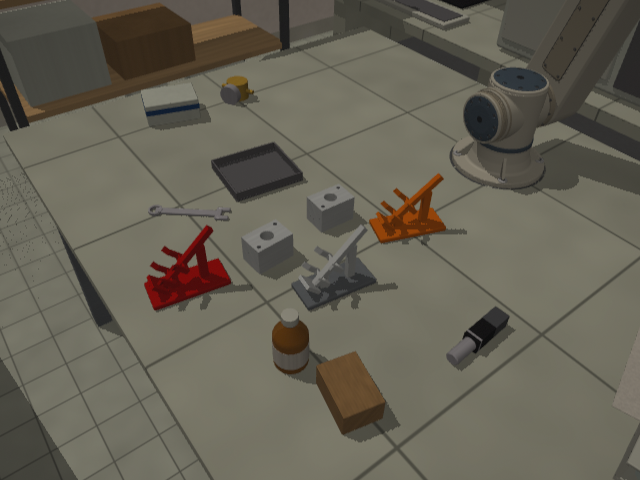

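View pics/side0.png

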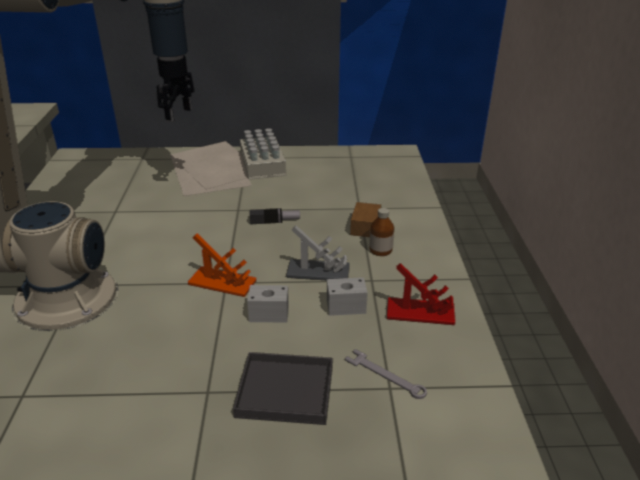

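Look-alikes: the orange rest at scene (407,210), the red rest at (188,270), and the aluminium rest on a grey plate at (335,275), which I choose. The gauge is at (478,335), the blocks at (268,245) and (330,207), and the tray at (257,170). Next I check them in a close crop.

Run:
```python
import cv2
a=cv2.imread("pics/scene0.png")[180:370,240:520]
b=cv2.imread("pics/side0.png")[200:330,235:375]
cv2.imwrite("pics/c1.png",cv2.resize(a,None,fx=2.85,fy=2.85,interpolation=cv2.INTER_CUBIC))
cv2.imwrite("pics/c2.png",cv2.resize(b,None,fx=4.5,fy=4.5,interpolation=cv2.INTER_CUBIC))
```

```text
(no output)
```

View pics/c1.png

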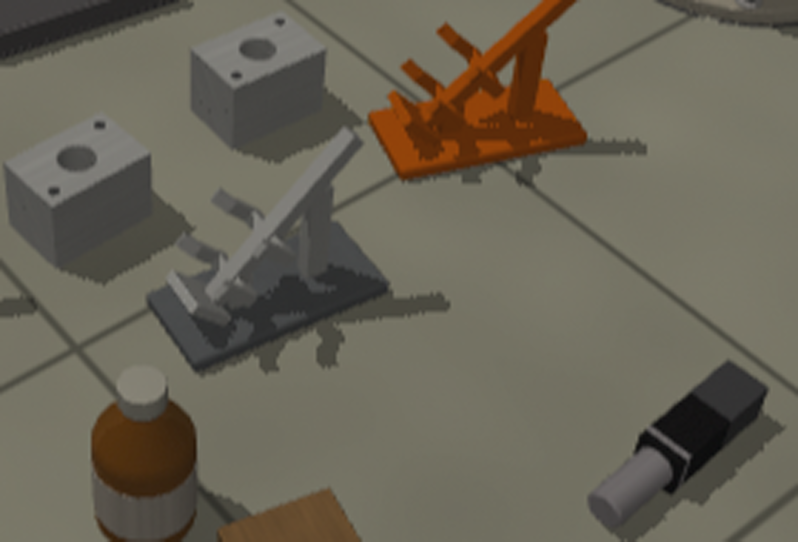

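View pics/c2.png

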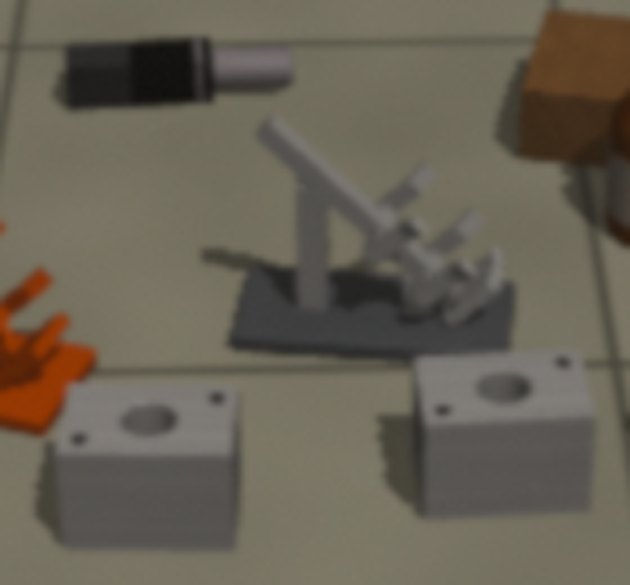

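The crop shows the grey-based rest, the gauge (plug towards +x) and both blocks clearly. I fit poses from these corners in both views.

```bash
cat > h.py <<'E'
from bench import *
import numpy as np, cv2
from scipy.optimize import least_squares
from scipy.spatial.transform import Rotation as R
def proj(c,P):
    P=np.atleast_2d(P);W=c["world_to_cam"];q=P@W[:3,:3].T+W[:3,3]
    K=c["K"];return np.c_[K[0,0]*q[:,0]/-q[:,2]+K[0,2],K[1,1]*-q[:,1]/-q[:,2]+K[1,2]]
def world(p,M):
    M=np.asarray(M,float)/1000;c,s=np.cos(p[2]),np.sin(p[2])
    return np.c_[p[0]+c*M[:,0]-s*M[:,1],p[1]+s*M[:,0]+c*M[:,1],M[:,2]]
def fit(obs,p0,z=0):
    """obs: list of (cal, [(model mm),..],[(px),..])"""
    f=lambda p:np.concatenate([(proj(c,world(p,M))-np.array(U)).ravel() for c,M,U in obs])
    r=least_squares(f,p0,loss="soft_l1");return r.x,f(r.x).reshape(-1,2)
E
python3 - <<'E'
from h import *
S,D=get_calibration("scene"),get_calibration("side")
s=lambda L:[(240+u/2.85,180+v/2.85) for u,v in L]
d=lambda L:[(235+u/4.5,200+v/4.5) for u,v in L]
def run(n,o,p0):
    p,e=fit(o,p0);print(n,np.round(p[:2],4),round(np.degrees(p[2]),1),np.round(e,1).tolist());return p
run("gauge",[(S,[(-90,-15,30),(-90,15,30),(50,0,15)],s([(730,361),(768,389),(606,508)])),
 (D,[(-90,15,30),(0,15,30),(-90,-15,0),(0,-15,0),(50,0,15)],d([(67,45),(210,38),(68,108),(212,102),(292,67)]))],[.5,.3,0])
run("rest",[(S,[(-75,35,12),(75,35,12),(75,-35,12)],s([(388,287),(203,362),(149,297)])),
 (D,[(-75,35,12),(75,35,12),(75,-35,12),(-75,-35,12)],d([(255,265),(515,283),(510,350),(233,342)]))],[.5,.1,0])
T=[(42,-28,60),(-42,-28,60),(-42,28,60),(42,28,60),(0,0,60)]
T2=[(-42,28,60),(42,28,60),(42,-28,60),(-42,-28,60),(0,0,60),(-42,-28,0),(42,-28,0)]
run("blockfar",[(S,T,s([(5,165),(100,113),(151,153),(52,207),(77,158)])),(D,T2,d([(415,362),(578,350),(592,412),(422,428),(503,388),(420,516),(590,507)]))],[.6,0,0])
run("blocknear",[(S,T,s([(191,52),(281,12),(326,49),(235,87),(258,48)])),(D,T2,d([(68,388),(238,385),(238,455),(58,455),(148,420),(65,548),(236,548)]))],[.5,0,0])
Q=[(85,-75,25),(-85,-75,25),(-85,75,25),(85,75,25)]
run("tray",[(S,Q,[(212,160),(285,144),(302,176),(229,196)]),(D,[Q[i] for i in(2,3,0,1)],[(250,354),(333,358),(328,420),(236,415)])],[.5,-.2,0])
for n,c,px in[("bottle",S,(291,365))]:
    pass
W=get_calibration("wrist");print(np.round(W["K"],1).tolist());o=get_obs();Tw=np.linalg.inv(W["world_to_cam"]);Rt=R.from_quat(o["tool_rot"]).as_matrix()
print(Rt.round(3).tolist(),(Rt.T@(Tw[:3,3]-o["ee_pos"])).round(4),(Rt.T@Tw[:3,:3]).round(3).tolist())
E
```

```text
gauge [0.4908 0.3392] 3.8 [[-0.0, -0.9], [0.9, -0.7], [-1.2, 0.3], [-0.4, -0.8], [0.1, -0.7], [0.1, -0.0], [0.5, -0.3], [0.2, -0.7]]
rest [0.5856 0.0861] -5.8 [[0.8, -3.4], [-1.4, 1.0], [-1.5, -0.8], [-1.9, -0.5], [0.1, -2.0], [0.3, -0.3], [-0.3, -1.2]]
blockfar [ 0.6449 -0.0509] 3.6 [[-0.5, -1.0], [0.6, -0.8], [0.3, -0.5], [0.2, -0.3], [0.4, -0.4], [-0.4, -1.6], [0.2, -1.0], [1.0, 0.3], [0.6, -1.1], [0.1, -1.0], [0.8, 0.6], [0.2, 0.4]]
blocknear [ 0.4713 -0.0728] -1.4 [[-0.4, -1.3], [-0.4, -0.9], [-0.0, -0.7], [-0.1, 0.4], [-0.0, -0.1], [0.0, -1.3], [0.0, -0.7], [-1.0, -0.6], [-0.1, -0.4], [0.3, -0.7], [0.1, 0.3], [0.3, 0.2]]
tray [ 0.5145 -0.3076] -7.3 [[-3.1, -0.8], [-12.5, -3.2], [-1.0, -4.5], [4.9, -3.0], [0.2, -1.8], [1.5, 0.1], [-0.2, -3.1], [-1.9, -5.4]]
[[340.0, 0.0, 318.7], [0.0, 340.0, 235.2], [0.0, 0.0, 1.0]]
[[0.925, -0.379, -0.001], [-0.379, -0.925, -0.002], [0.0, 0.002, -1.0]] [ 0.0842 -0.0003 -0.1428] [[-0.0, 0.947, 0.323], [1.0, 0.001, -0.001], [-0.001, 0.323, -0.947]]
```

```bash
cat >> h.py <<'E'
def rot(yaw,pitch):
    """tool: y=-(left), pitch=deg the tool z leans forward along heading yaw (0=down)"""
    return (R.from_euler('z',yaw,degrees=True)*R.from_euler('y',-pitch,degrees=True)*R.from_euler('x',180,degrees=True))
def go(p,r):
    o=get_obs();r0=R.from_quat(o["tool_rot"]);d=r0.inv().apply(np.asarray(p)-o["ee_pos"])*1000
    w=(r0.inv()*r).as_rotvec(degrees=True)
    print("t",round(o["time_s"],2),"ee",o["ee_pos"].round(4),"f",o["ft_force"].round(1),"w",round(o["grip_width"],4))
    print("ROW",d.round(1),w.round(2),"rows>=",max(np.linalg.norm(d)/50,np.linalg.norm(w)/8.59).round(1))
E
python3 -c "
from h import *
print(rot(0,45).as_matrix().round(2).tolist())
go([.58,0,.33],rot(0,0))"
```

```text
[[0.71, -0.0, 0.71], [-0.0, -1.0, -0.0], [0.71, 0.0, -0.71]]
t 0.1 ee [0.2083 0.5086 0.2305] f [-0.9 -0.2 -1. ] w 0.0854
ROW [536.8 329.8 -98.9] [ 1.000e-01  1.000e-02 -2.228e+01] rows>= 12.8
```

```bash
r='[0,537,330,-99,0,0,-22.3]'; python3 -m creep '[[0,537,330,-99,0,0,-22.3],[0,537,330,-99,0,0,-22.3],[0,537,330,-99,0,0,-22.3],[0,537,330,-99,0,0,-22.3],[0,537,330,-99,0,0,-22.3],[0,537,330,-99,0,0,-22.3],[0,537,330,-99,0,0,-22.3],[0,537,330,-99,0,0,-22.3],[0,537,330,-99,0,0,-22.3],[0,537,330,-99,0,0,-22.3],[0,537,330,-99,0,0,-22.3],[0,537,330,-99,0,0,-22.3],[0,537,330,-99,0,0,-22.3],[0,537,330,-99,0,0,-22.3],[0,537,330,-99,0,0,-22.3],[0,537,330,-99,0,0,-22.3],[0,537,330,-99,0,0,-22.3],[0,537,330,-99,0,0,-22.3]]'
python3 - <<'E'
from h import *
import json
W=get_calibration("wrist");im=camera("wrist");cv2.imwrite("pics/w1.png",im)
np.savez("w1.npz",**W);o=get_obs();print(o["ee_pos"],R.from_quat(o["tool_rot"]).as_matrix().round(3).tolist())
cv2.imwrite("pics/w1b.png",cv2.resize(im,None,fx=1.25,fy=1.25,interpolation=cv2.INTER_CUBIC))
E
```

```text
time_s: 1.9
ee_pos: [0.5798, 0.001, 0.3306]
tool_rot: [1.0, 0.001, 0.0, -0.0]
ft_force: [-1.0, 0.1, 0.5]
grip_width: 0.0857
finger_force: 0.0
[0.57989774 0.00082627 0.33062813] [[1.0, 0.002, 0.0], [0.002, -1.0, 0.0], [0.0, -0.0, -1.0]]
```

View pics/w1b.png

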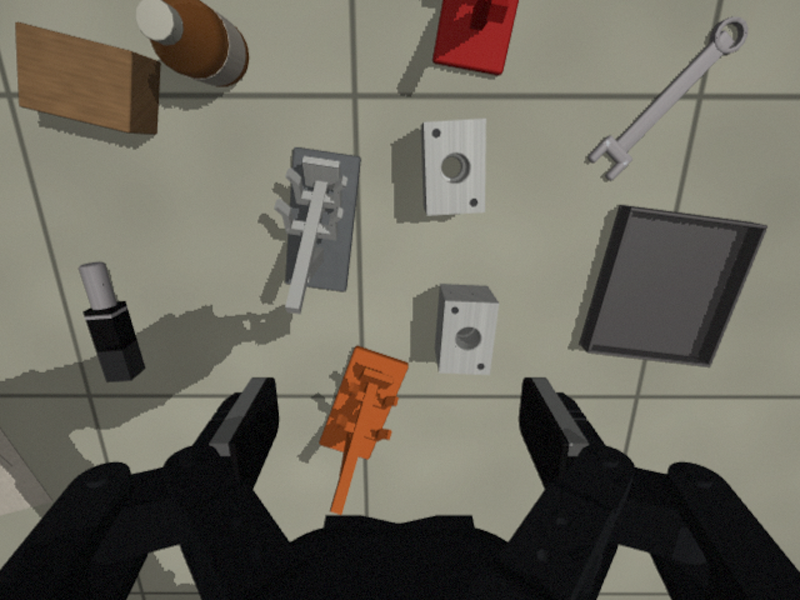

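The wrist view shows the rest plate corners at (293,148), (360,155) and (346,291), the bores at (455,167) and (468,338), and the tray rim from (622,206) to (710,366). I refine the poses with these.

Run:
```python
from h import *
W=dict(np.load("w1.npz"));w=lambda L:[(u/1.25,v/1.25) for u,v in L]
def run(n,o,p0):
    p,e=fit(o,p0);print(n,np.round(p[:2],4),round(np.degrees(p[2]),1),np.round(e,1).tolist());return p
run("rest",[(W,[(75,35,12),(75,-35,12),(-75,-35,12),(-75,35,12)],w([(293,148),(360,155),(346,291),(286,284)]))],[.6,.1,0])
T=[(42,28,60),(42,-28,60),(-42,-28,60),(-42,28,60),(0,0,60)]
run("far",[(W,T,w([(423,123),(485,119),(485,213),(427,215),(455,167)]))],[.6,0,0])
run("near",[(W,T,w([(441,302),(498,303),(490,374),(437,372),(468,338)]))],[.5,0,0])
for a,b in((85,75),(75,85)):
  run("tray",[(W,[(a,b,25),(a,-b,25),(-a,-b,25),(-a,b,25)],w([(622,206),(766,226),(710,366),(582,350)]))],[.5,-.3,-.2])
print(proj(W,world([.4908,.3392,np.radians(3.8)],[(50,0,15),(0,15,30),(0,-15,30)]))*1.25)
g=[.4908,.3392];y=3.8;u=np.array([np.cos(np.radians(y)),np.sin(np.radians(y))])
p=np.r_[g+u*-.0366,.009];f=rot(y,45)
go(p-f.apply([0,0,.1]),f); go(p,f)
```

```text
rest [0.588  0.0843] -7.4 [[-0.5, -1.7], [0.2, 0.2], [0.7, 0.7], [-0.3, 0.2]]
far [ 0.6466 -0.0522] 3.6 [[0.1, -0.4], [0.2, -0.5], [-0.2, -0.6], [-0.2, 0.7], [-0.0, 1.5]]
near [ 0.4729 -0.0727] -1.5 [[1.7, -0.9], [-0.6, -0.6], [-0.5, 0.1], [1.2, 0.7], [-0.8, 0.5]]
tray [ 0.5148 -0.301 ] -7.1 [[3.7, -0.2], [-1.4, -1.7], [-2.6, 0.2], [1.1, 1.6]]
tray [ 0.5165 -0.3002] -11.2 [[-0.9, 1.3], [4.4, 10.6], [1.0, -2.9], [-6.5, -10.8]]
[[ 91.14736908 265.60001271]
 [ 82.08847833 313.10342448]
 [108.48690312 311.47579639]]
t 1.95 ee [0.5799 0.0008 0.3306] f [-0.1 -0.1  0.6] w 0.0852
ROW [-195.7 -331.6  250.9] [ 1.44 44.96 -3.51] rows>= 9.2
t 1.95 ee [0.5799 0.0008 0.3306] f [-0.1 -0.1  0.6] w 0.0852
ROW [-125.1 -336.1  321.6] [ 1.44 44.96 -3.51] rows>= 9.6
```

```bash
python3 -m creep '[[0,-196,-332,251,1.44,45,-3.5],[0,-196,-332,251,1.44,45,-3.5],[0,-196,-332,251,1.44,45,-3.5],[0,-196,-332,251,1.44,45,-3.5],[0,-196,-332,251,1.44,45,-3.5],[0,-196,-332,251,1.44,45,-3.5],[0,-196,-332,251,1.44,45,-3.5],[0,-196,-332,251,1.44,45,-3.5],[0,-196,-332,251,1.44,45,-3.5],[0,-196,-332,251,1.44,45,-3.5],[0,-196,-332,251,1.44,45,-3.5],[0,-196,-332,251,1.44,45,-3.5],[0,-196,-332,251,1.44,45,-3.5],[0,-196,-332,251,1.44,45,-3.5],[0,-196,-332,251,1.44,45,-3.5]]'
python3 - <<'E'
from h import *
W=get_calibration("wrist");im=camera("wrist");np.savez("w2.npz",**W)
cv2.imwrite("pics/w2.png",cv2.resize(im,None,fx=1.25,fy=1.25,interpolation=cv2.INTER_CUBIC))
g=world([.4908,.3392,np.radians(3.8)],[(50,0,15),(0,15,30),(0,-15,30),(-90,15,30),(-90,-15,30),(-90,15,0)]);print((proj(W,g)*1.25).round())
y=3.8;u=np.array([np.cos(np.radians(y)),np.sin(np.radians(y))])
go(np.r_[np.array([.4908,.3392])+u*-.0366,.009],rot(y,45))
E
```

```text
time_s: 3.45
ee_pos: [0.3874, 0.3425, 0.0793]
tool_rot: [0.924, 0.032, 0.38, -0.011]
ft_force: [0.9, -0.7, -1.5]
grip_width: 0.0854
finger_force: 0.0
[[413. 181.]
 [389. 231.]
 [440. 231.]
 [388. 381.]
 [448. 382.]
 [389. 395.]]
t 3.5 ee [0.3872 0.3424 0.0788] f [-1.   1.4 -2.1] w 0.0853
ROW [-1.8  9.8 96.4] [0.15 0.33 0.25] rows>= 1.9
```

View pics/w2.png

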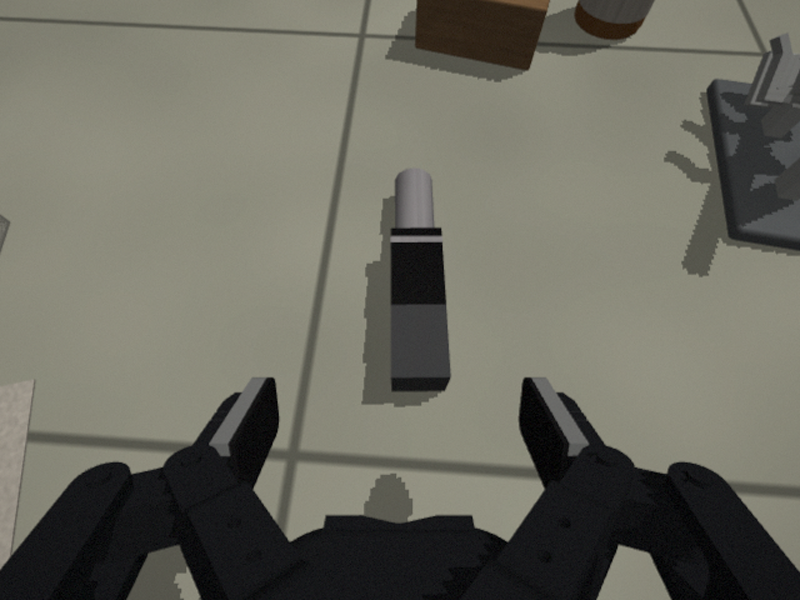

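Gauge corners at (391,229), (441,229), (391,378) and (450,377) are within 2 px of the prediction. The arm is about 10 mm off its command in y, so I hold briefly and re-read.

```bash
python3 -m creep '[[0,0,0,0,0,0,0],[0,0,0,0,0,0,0]]'
python3 - <<'E'
from h import *
y=3.8;u=np.array([np.cos(np.radians(y)),np.sin(np.radians(y))])
go(np.r_[np.array([.4925,.338])+u*-.0366,.009],rot(y,45));print(get_obs()["q"].round(3))
E
```

```text
time_s: 3.7
ee_pos: [0.3901, 0.3396, 0.0821]
tool_rot: [0.924, 0.029, 0.381, -0.011]
ft_force: [0.5, -0.9, -0.3]
grip_width: 0.0854
finger_force: 0.0
t 3.7 ee [0.3901 0.3396 0.0821] f [ 0.5 -0.9 -0.3] w 0.0854
ROW [-5.1  8.  98. ] [ 0.24  0.17 -0.08] rows>= 2.0
[ 1.113  0.136 -1.088  1.714 -0.667 -1.072]
```

Joints 3 and 4 are at their limits with the 45° lean, so I reduce it to 20°. The gauge then goes into the rest with the tool leaning 25° back.

Run:
```python
from h import *
y=3.8;u=np.array([np.cos(np.radians(y)),np.sin(np.radians(y))]);f=rot(y,20)
go(np.r_[np.array([.4925,.338])+u*-.0435,.006]-f.apply([0,0,.08]),f)
```

```text
t 3.7 ee [0.3901 0.3396 0.0821] f [ 0.5 -0.9 -0.3] w 0.0854
ROW [21.5  8.2 22.7] [  0.21 -24.83  -0.13] rows>= 2.9
```

```bash
python3 -m creep '[[0,10,4,5,0,-8,0],[0,21.5,8,18,0,-16,0],[0,21.5,8,22,0,-25,0],[0,21.5,8,22,0,-25,0],[0,21.5,8,22,0,-25,0],[0,21.5,8,22,0,-25,0]]'
python3 - <<'E'
from h import *
y=3.8;u=np.array([np.cos(np.radians(y)),np.sin(np.radians(y))]);f=rot(y,20)
go(np.r_[np.array([.4925,.338])+u*-.0435,.006],f);print(get_obs()["q"].round(3))
E
```

```text
time_s: 4.3
ee_pos: [0.4221, 0.3342, 0.0828]
tool_rot: [0.985, 0.03, 0.171, -0.007]
ft_force: [1.1, -0.4, 0.7]
grip_width: 0.0853
finger_force: 0.0
t 4.3 ee [0.4221 0.3342 0.0828] f [ 1.1 -0.4  0.7] w 0.0853
ROW [-0.4  0.9 81.4] [-0.04  0.29 -0.36] rows>= 1.6
[ 1.136  0.175 -0.631  0.505 -0.657  0.108]
```

```bash
python3 -m creep '[[0,0,1,30,0,0,0],[0,0,1,55,0,0,0],[0,0,1,72,0,0,0],[0,0,1,81,0,0,0],[0,0,1,81,0,0,0],[255,0,1,81,0,0,0],[255,0,1,81,0,0,0],[255,0,1,81,0,0,0],[255,0,1,81,0,0,0],[255,0,1,81,0,0,0],[255,0,1,81,0,0,0],[255,0,1,81,0,0,0]]'
```

```text
time_s: 5.5
ee_pos: [0.4489, 0.335, 0.0058]
tool_rot: [0.985, 0.031, 0.172, -0.005]
ft_force: [-3.3, -0.4, 6.3]
grip_width: 0.0292
finger_force: 60.9
```

```bash
cat >> h.py <<'E'
def seat(off,along=0,rest=(.5875,.0848,-6.9),rel=None):
    "tool pose for gauge at rest seat, off m along the spine normal"
    Rr=R.from_euler('z',rest[2],degrees=True);c=2**-.5
    P=np.array([rest[0],rest[1],0])+Rr.apply([.020,0,.075])+Rr.apply([c,0,c])*off+Rr.apply([c,0,-c])*along
    G=Rr*R.from_euler('y',45,degrees=True)
    t,q=rel;return P+G.apply(t),G*q
E
python3 - <<'E'
from h import *
o=get_obs();G=R.from_euler('z',3.8,degrees=True)
t=G.inv().apply(o["ee_pos"]-np.array([.4925,.338,.015]));q=G.inv()*R.from_quat(o["tool_rot"]);print(t,q.as_matrix().round(3).tolist())
t[1]=0;np.savez("rel.npz",t=t,q=R.from_euler('y',-20,degrees=True).__mul__(R.from_euler('x',180,degrees=True)).as_quat())
rel=(t,rot(0,20))
p,r=seat(.07,0,rel=rel);print(p);go(p,r)
E
```

```text
[-0.04372132 -0.00011662 -0.0092237 ] [[0.94, -0.003, 0.34], [-0.003, -1.0, -0.002], [0.34, 0.001, -0.94]]
[0.61932749 0.08094845 0.14889098]
t 5.5 ee [0.4489 0.335  0.0058] f [-3.3 -0.4  6.3] w 0.0292
ROW [193.5 264.4 -81.9] [  0.55 -44.75  10.77] rows>= 6.8
```

```bash
python3 -m creep '[[255,17,0,-47,0,0,0],[255,34,0,-94,0,0,0],[255,60,0,-165,0,0,0],[255,60,0,-165,0,0,0],[255,60,0,-165,0,0,0]]';  python3 - <<'E'
from h import *
p,r=seat(.10,0,rel=(np.load("rel.npz")["t"],rot(0,20)));print(p);go(p,r)
E
```

```text
time_s: 6.0
ee_pos: [0.45, 0.3368, 0.1848]
tool_rot: [0.984, 0.031, 0.174, -0.008]
ft_force: [-0.1, 0.9, -3.0]
grip_width: 0.0287
finger_force: 60.9
[0.64038706 0.07839996 0.17010418]
t 6.0 ee [0.45   0.3368 0.1848] f [-0.1  0.9 -3. ] w 0.0287
ROW [158.5 270.   72.3] [  0.22 -44.89  10.79] rows>= 6.4
```

Run:
```python
from h import *
p,r=seat(0,0,rel=(np.load("rel.npz")["t"],rot(0,20)));print(p);go(p+[0,0,.12],r)
```

```text
[0.57018851 0.08689492 0.0993935 ]
t 6.0 ee [0.45   0.3368 0.1848] f [-0.1  0.9 -3. ] w 0.0287
ROW [110.1 256.9   2.2] [  0.22 -44.89  10.79] rows>= 5.6
```

```bash
python3 -m creep '[[255,110,257,2,0.2,-44.9,10.8],[255,110,257,2,0.2,-44.9,10.8],[255,110,257,2,0.2,-44.9,10.8],[255,110,257,2,0.2,-44.9,10.8],[255,110,257,2,0.2,-44.9,10.8],[255,110,257,2,0.2,-44.9,10.8],[255,110,257,2,0.2,-44.9,10.8],[255,110,257,2,0.2,-44.9,10.8],[255,110,257,2,0.2,-44.9,10.8],[255,110,257,2,0.2,-44.9,10.8],[255,110,257,2,0.2,-44.9,10.8],[255,110,257,2,0.2,-44.9,10.8]]';  python3 - <<'E'
from h import *
p,r=seat(0,0,rel=(np.load("rel.npz")["t"],rot(0,20)));go(p+[0,0,.02],r);go(p+[0,0,.001],r);print(get_obs()["q"].round(3))
cv2.imwrite("pics/w3.png",camera("wrist"))
s=camera("side")[170:310,250:400];c=camera("scene")[180:330,270:400]
cv2.imwrite("pics/s3.png",np.hstack([cv2.resize(s,(400,373),interpolation=2),cv2.resize(c,(323,373),interpolation=2)]))
E
```

```text
time_s: 7.2
ee_pos: [0.5686, 0.0855, 0.2173]
tool_rot: [0.974, -0.059, -0.217, -0.009]
ft_force: [0.7, 0.3, -1.9]
grip_width: 0.0287
finger_force: 60.7
t 7.2 ee [0.5686 0.0855 0.2173] f [ 0.7  0.3 -1.9] w 0.0287
ROW [42.8 -2.3 88.1] [ 0.39  0.1  -0.15] rows>= 2.0
t 7.2 ee [0.5686 0.0855 0.2173] f [ 0.7  0.3 -1.9] w 0.0287
ROW [ 50.9  -2.4 105.3] [ 0.39  0.1  -0.15] rows>= 2.3
[ 0.307  0.632  0.645 -0.186 -1.983  1.102]
```

View pics/w3.png

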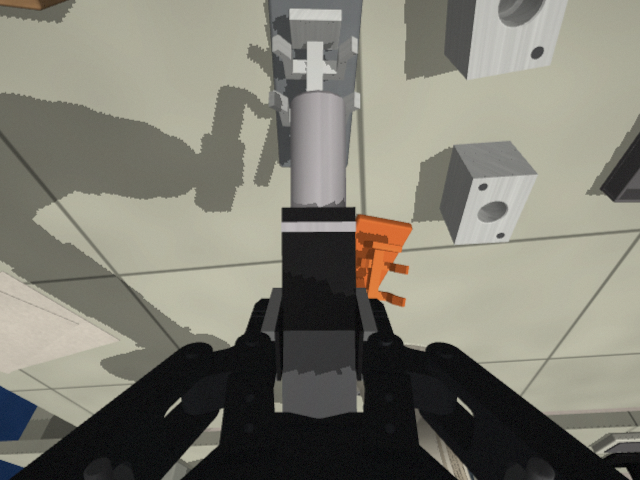

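The view shows the plug at column 319 and the rest's spine and end plate at about 315. That 2.5 mm offset to +y agrees with the computed row, so I descend slowly.

```bash
python3 -m creep '[[255,20,-2.4,40,0.4,0,0],[255,36,-2.4,74,0.4,0,0],[255,43,-2.4,88,0.4,0,0],[255,45,-2.4,93,0.4,0,0],[255,47,-2.4,97,0.4,0,0],[255,49,-2.4,101,0.4,0,0],[255,50,-2.4,103,0.4,0,0],[255,50.5,-2.4,104.5,0.4,0,0],[255,50.5,-2.4,104.5,0.4,0,0]]';  python3 - <<'E'
from h import *
p,r=seat(0,0,rel=(np.load("rel.npz")["t"],rot(0,20)));go(p,r)
E
```

```text
time_s: 8.25
ee_pos: [0.5707, 0.086, 0.1006]
tool_rot: [0.974, -0.061, -0.217, -0.013]
ft_force: [-0.4, 0.7, -2.5]
grip_width: 0.0286
finger_force: 60.6
t 8.25 ee [0.5707 0.086  0.1006] f [-0.4  0.7 -2.5] w 0.0286
ROW [-0.  -0.8  1.3] [-0.02  0.15 -0.24] rows>= 0.0
```

```bash
python3 -m creep '[[255,-0.3,-0.6,1,0,0,0],[255,-0.7,-0.6,2,0,0,0],[255,-0.7,-0.6,2,0,0,0]]'
```

```text
time_s: 8.55
ee_pos: [0.5696, 0.0868, 0.0993]
tool_rot: [0.974, -0.061, -0.217, -0.013]
ft_force: [1.4, -0.2, -0.1]
grip_width: 0.0287
finger_force: 60.9
```

```bash
python3 -m creep '[[255,-0.4,0,1,0,0,0],[255,-0.7,0,2,0,0,0],[255,-0.7,0,2,0,0,0]]'
```

```text
time_s: 8.85
ee_pos: [0.5696, 0.0868, 0.0992]
tool_rot: [0.975, -0.061, -0.215, -0.013]
ft_force: [5.7, -0.0, 6.4]
grip_width: 0.029
finger_force: 62.1
```

```bash
python3 -m creep '[[255,0.3,0,-1,0,0,0],[0,0.3,0,-1,0,0,0],[0,0.3,0,-1,0,0,0],[0,0.3,0,-1,0,0,0],[0,0.3,0,-1,0,0,0],[0,0.3,0,-1,0,0,0],[0,0,0,-40,0,0,0],[0,0,0,-90,0,0,0],[0,0,0,-120,0,0,0],[0,0,0,-120,0,0,0],[0,0,0,-120,0,0,0]]'
python3 - <<'E'
from h import *
W=get_calibration("wrist");im=camera("wrist");np.savez("w4.npz",**W);cv2.imwrite("pics/w4.png",im)
G=lambda x,y,z:seat(0,0,rel=(np.array([x,y,z])/1000,R.identity()))[0]
print(proj(W,[G(-90,15,15),G(-90,-15,15),G(0,15,15),G(0,-15,15),G(50,0,0)]).round())
p,r=seat(0,0,rel=(np.array([-.051,0,0]),R.from_euler('y',90,degrees=True)))
# in-line tool: z=gauge x, y=-gauge y, x=gauge z
r=seat(0,0,rel=(np.zeros(3),R.from_matrix([[0,0,1],[0,-1,0],[1,0,0]])))[1]
p0=p-r.apply([0,0,.1]);go(p0,r)
E
```

```text
time_s: 9.95
ee_pos: [0.6186, 0.0809, 0.2057]
tool_rot: [0.974, -0.061, -0.217, -0.013]
ft_force: [-0.3, 0.8, -1.1]
grip_width: 0.0853
finger_force: 0.0
[[298. 291.]
 [339. 291.]
 [298. 168.]
 [339. 168.]
 [318. 108.]]
t 10.0 ee [0.618  0.0809 0.2049] f [-0.4  0.4 -1. ] w 0.0852
ROW [-96.3   0.2  71.1] [ 0.14 70.28 -0.22] rows>= 8.2
```

View pics/w4.png

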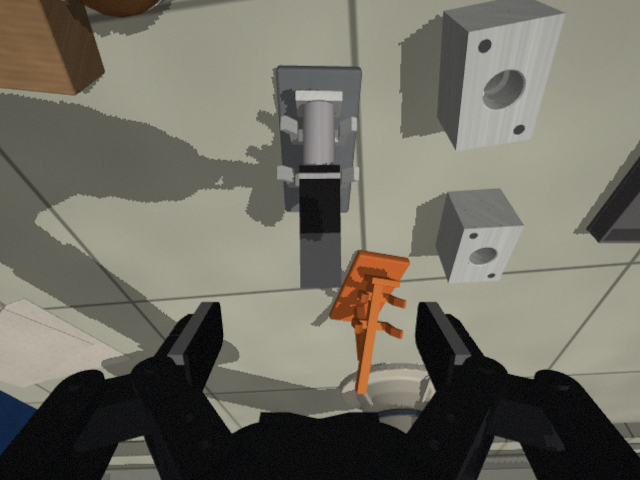

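The gauge lies home in the rest: its handle end is at (300..341,287), between the cheeks, and it has slid about 2 mm to the end plate. Next I swing the tool round for the in-line grip.

```bash
cat >> h.py <<'E'
INL=R.from_matrix([[0,0,1],[0,-1,0],[1,0,0]])
def inl(x): return seat(0,0,rel=(np.array([x,-.001,0]),INL))
E
python3 - <<'E'
from h import *
p,r=inl(-.049-.09);go(p+[0,0,.04],r)
E
```

```text
t 10.0 ee [0.618  0.0809 0.2049] f [-0.4  0.4 -1. ] w 0.0852
ROW [-102.1    1.3   38.9] [ 0.14 70.28 -0.22] rows>= 8.2
```

```bash
python3 -m creep '[[0,-50,1,-10,0,8,0],[0,-90,1,0,0,16,0],[0,-102,1,20,0,25,0],[0,-102,1,39,0,33,0],[0,-102,1,39,0,42,0],[0,-102,1,39,0,50,0]]'
python3 -c "
from h import *
print(get_obs()['q'].round(3));p,r=inl(-.049-.09);go(p+[0,0,.04],r)"
```

```text
time_s: 10.6
ee_pos: [0.5087, 0.0933, 0.2134]
tool_rot: [0.984, -0.06, 0.168, 0.011]
ft_force: [1.1, 0.3, 1.7]
grip_width: 0.0853
finger_force: 0.0
[ 0.646 -0.02  -0.415  0.288 -0.948  0.661]
t 10.6 ee [0.5087 0.0933 0.2134] f [1.1 0.3 1.7] w 0.0853
ROW [0.9 0.  0.4] [ 0.09 25.64 -0.08] rows>= 3.0
```

```bash
python3 -m creep '[[0,0,0,0,0,8,0],[0,0,0,0,0,16,0],[0,0,0,0,0,22,0]]'
python3 -c "
from h import *
print(get_obs()['q'].round(3));p,r=inl(-.049-.05);go(p,r)"
```

```text
time_s: 10.9
ee_pos: [0.5137, 0.0864, 0.2168]
tool_rot: [0.943, -0.062, 0.327, 0.027]
ft_force: [1.7, -2.0, 1.9]
grip_width: 0.0852
finger_force: 0.0
[ 0.683 -0.166 -0.86   0.938 -0.604  0.034]
t 10.9 ee [0.5137 0.0864 0.2168] f [ 1.7 -2.   1.9] w 0.0852
ROW [-26.1  -7.4  70.8] [ 1.01  6.71 -0.24] rows>= 1.5
```

```bash
python3 -m creep '[[0,-10,-4,25,0,0,0],[0,-26,-7.5,60,0,0,0],[0,-26,-7.5,70,1,3,0],[0,-26,-7.5,70,1,5,0]]'
python3 -c "
from h import *
print(get_obs()['q'].round(3));p,r=inl(-.049-.05);go(p,r);go(inl(-.049)[0],r)"
```

```text
time_s: 11.3
ee_pos: [0.5352, 0.0937, 0.1601]
tool_rot: [0.932, -0.065, 0.355, 0.026]
ft_force: [-15.3, 69.9, 15.6]
grip_width: 0.0854
finger_force: 0.0
[ 0.339 -0.067 -1.017  1.715 -0.317 -0.521]
t 11.3 ee [0.5352 0.0937 0.1601] f [-15.3  69.9  15.6] w 0.0854
ROW [-7.8  3.4 13.4] [ 0.9   3.32 -0.75] rows>= 0.4
t 11.3 ee [0.5352 0.0937 0.1601] f [-15.3  69.9  15.6] w 0.0854
ROW [-4.9  2.6 63.3] [ 0.9   3.32 -0.75] rows>= 1.3
```

```bash
python3 -m creep '[[0,0,0,-2,0,-1,0]]'
python3 -c "
from h import *
o=get_obs();print(o['q'].round(3),o['dq'].round(2),o['wrist_torque'].round(1),o['joint_torque'].round(1));p,r=inl(-.049-.05);go(p,r)"
```

```text
time_s: 11.4
ee_pos: [0.5328, 0.0899, 0.1605]
tool_rot: [0.935, -0.068, 0.346, 0.028]
ft_force: [0.8, -0.6, 0.4]
grip_width: 0.0853
finger_force: 0.0
[ 0.398 -0.07  -1.009  1.569 -0.348 -0.428] [ 0.71 -0.02  0.19 -1.56 -0.34  1.2 ] [ 0.2  1.8 -0.1] [ -4.8 -15.8  18.7   3.9   0.3  -4.3]
t 11.4 ee [0.5328 0.0899 0.1605] f [ 0.8 -0.6  0.4] w 0.0853
ROW [-6.4 -0.7 15. ] [ 1.24  4.38 -0.97] rows>= 0.5
```

```bash
cat >> h.py <<'E'
def inl2(back): # lean 28, grasp at seat-frame x -60
    q=R.from_euler('y',-62,degrees=True)*R.from_euler('x',180,degrees=True)
    t=np.array([-.060,-.001,0])+q.apply([0,0,.019-back]);return seat(0,0,rel=(t,R.from_euler('z',0)*q))
E
python3 -c "
from h import *
p,r=inl2(.0);print(r.as_matrix().round(2).tolist(),p);go(p,r)
p,r=inl2(.08);print(p);go(p,r)"
```

```text
[[0.95, -0.12, 0.29], [-0.11, -0.99, -0.04], [0.29, 0.0, -0.96]] [0.57063071 0.08583411 0.09925662]
t 11.4 ee [0.5328 0.0899 0.1605] f [ 0.8 -0.6  0.4] w 0.0853
ROW [-11.   -1.8  71.3] [  0.98 -23.61  -1.25] rows>= 2.8
[0.54741038 0.08864408 0.175761  ]
t 11.4 ee [0.5328 0.0899 0.1605] f [ 0.8 -0.6  0.4] w 0.0853
ROW [21.  -0.8 -2. ] [  0.98 -23.61  -1.25] rows>= 2.8
```

```bash
sed -i "s/-62,degrees/-73,degrees/" h.py; python3 -c "
from h import *
p,r=inl2(.0);print(r.as_matrix().round(2).tolist(),p)
p,r=inl2(.07);print(p);go(p,r)"
```

```text
[[0.88, -0.12, 0.47], [-0.11, -0.99, -0.06], [0.47, 0.0, -0.88]] [0.57397124 0.08542986 0.1006504 ]
[0.54134624 0.08937792 0.16245673]
t 11.4 ee [0.5328 0.0899 0.1605] f [ 0.8 -0.6  0.4] w 0.0853
ROW [ 7.7 -0.7  4.1] [  1.09 -12.62  -1.14] rows>= 1.5
```

Slow rows to back away from the wrist singularity.

```bash
python3 -m creep '[[0,0,0,-8,0,-2,0],[0,2,0,-8,0.3,-4,0],[0,5,0,-5,0.6,-7,0],[0,8,-0.5,0,1,-10,-1],[0,8,-0.7,4,1,-12.6,-1],[0,8,-0.7,4,1,-12.6,-1],[0,8,-0.7,4,1,-12.6,-1]]'
python3 -c "
from h import *
print(get_obs()['q'].round(3));p,r=inl2(0.07);go(p,r);go(inl2(0)[0],r)"
```

```text
time_s: 12.1
ee_pos: [0.5438, 0.0937, 0.1663]
tool_rot: [0.968, -0.054, 0.245, 0.015]
ft_force: [-0.1, -0.1, -0.1]
grip_width: 0.0857
finger_force: 0.0
[ 0.627  0.003 -0.679  0.609 -0.599  0.372]
t 12.1 ee [0.5438 0.0937 0.1663] f [-0.1 -0.1 -0.1] w 0.0857
ROW [-3.5  4.6  2.5] [-0.09 -0.41  0.46] rows>= 0.1
t 12.1 ee [0.5438 0.0937 0.1663] f [-0.1 -0.1 -0.1] w 0.0857
ROW [-4.   4.7 72.5] [-0.09 -0.41  0.46] rows>= 1.5
```

```bash
python3 -m creep '[[0,-4,4.7,15,0,0,0.4],[0,-4,4.7,30,0,0,0.4],[0,-4,4.7,45,0,0,0.4],[0,-4,4.7,60,0,0,0.4],[0,-4,4.7,72,0,0,0.4],[0,-4,4.7,72,0,0,0.4],[0,-4,4.7,72,0,0,0.4]]'
python3 -c "
from h import *
print(get_obs()['q'].round(3));p,r=inl2(0);go(p,r);cv2.imwrite('pics/w5.png',camera('wrist'))"
```

```text
time_s: 12.8
ee_pos: [0.5735, 0.0851, 0.1016]
tool_rot: [0.968, -0.058, 0.245, 0.014]
ft_force: [0.4, -0.1, -0.0]
grip_width: 0.0854
finger_force: 0.0
[ 0.498  0.126 -0.786  0.868 -0.368  0.179]
t 12.8 ee [0.5735 0.0851 0.1016] f [ 0.4 -0.1 -0. ] w 0.0854
ROW [-0.  -0.4  1.1] [-0.09 -0.38  0.05] rows>= 0.0
```

View pics/w5.png

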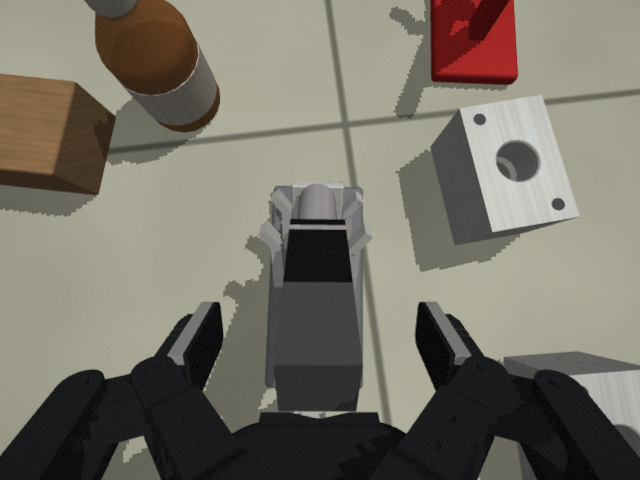

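The handle is centred between the pads (columns 275–362 against pads at 220 and 418). I close and lift.

```bash
python3 -m creep '[[255,0,0,0,0,0,0],[255,0,0,0,0,0,0],[255,0,0,0,0,0,0],[255,0,0,0,0,0,0],[255,0,0,0,0,0,0],[255,0,0,0,0,0,0],[255,0,0,0,0,0,0]]'
python3 - <<'E'
from h import *
o=get_obs();P,G=seat(0,.002,rel=(np.zeros(3),R.identity()));Q=R.from_quat(o["tool_rot"])
t=G.inv().apply(o["ee_pos"]-P);q=G.inv()*Q;print(t,q.as_euler('xyz',degrees=True));t[1]=0
q=R.from_euler('y',-73.0+0,degrees=True)*R.from_euler('x',180,degrees=True)
np.savez("rel2.npz",t=t,q=(G.inv()*Q).as_quat())
print(Q.inv().apply([0,0,100]),o["finger_force"],o["grip_width"])
E
```

```text
time_s: 13.55
ee_pos: [0.5746, 0.0861, 0.1026]
tool_rot: [0.968, -0.058, 0.246, 0.013]
ft_force: [-5.6, 1.3, 4.9]
grip_width: 0.0294
finger_force: 58.7
[-0.04477149 -0.00021334 -0.00378683] [-1.79937141e+02 -7.34747172e+01  1.26875546e-01]
[ 47.67714134  -0.25301872 -87.90236729] 58.651737249456346 0.02944276537435786
```

```bash
python3 -m creep '[[255,20,0,-37,0,0,0],[255,42,0,-77,0,0,0],[255,62,0,-114,0,0,0],[255,72,0,-132,0,0,0],[255,72,0,-132,0,0,0]]'
cat >> h.py <<'E'
def ray(c,px,z=.06):
    T=np.linalg.inv(c["world_to_cam"]);K=c["K"];d=T[:3,:3]@np.array([(px[0]-K[0,2])/K[0,0],-(px[1]-K[1,2])/K[1,1],-1.]);o=T[:3,3];return (o+d*(z-o[2])/d[2]).round(4)
def up(m,h,yaw=0):
    "tool pose: gauge upright, origin h above the mouth plane at m"
    d=np.load("rel2.npz");G=R.from_euler('z',yaw,degrees=True)*R.from_euler('y',90,degrees=True)
    return np.array([m[0],m[1],.06+h])+G.apply(d["t"]*[1,0,1]),G*R.from_quat(d["q"])
FAR=(.6458,-.0516);NEAR=(.4721,-.0728)
E
python3 - <<'E'
from h import *
a,b=dict(np.load("w1.npz")),dict(np.load("w4.npz"))
S,D=get_calibration("scene"),get_calibration("side")
print("far",ray(a,(364,133.6)),ray(b,(504,89)),ray(S,(240+77/2.85,180+158/2.85)),ray(D,(235+503/4.5,200+388/4.5)))
print("near",ray(a,(374.4,270.4)),ray(b,(483,256)),ray(S,(240+258/2.85,180+48/2.85)),ray(D,(235+148/4.5,200+420/4.5)))
p,r=up(FAR,.09);print(p);go(p,r)
E
```

```text
time_s: 14.05
ee_pos: [0.5763, 0.0866, 0.2561]
tool_rot: [0.967, -0.058, 0.248, 0.012]
ft_force: [0.3, 0.9, -2.8]
grip_width: 0.0292
finger_force: 63.7
far [ 0.6483 -0.0522  0.06  ] [ 0.6484 -0.0525  0.06  ] [ 0.6461 -0.0503  0.06  ] [ 0.6445 -0.0545  0.06  ]
near [ 0.4736 -0.0738  0.06  ] [ 0.4734 -0.0737  0.06  ] [ 0.4715 -0.0724  0.06  ] [ 0.4707 -0.0753  0.06  ]
[ 0.64201317 -0.0516      0.19477149]
t 14.05 ee [0.5763 0.0866 0.2561] f [ 0.3  0.9 -2.8] w 0.0292
ROW [ 42.5 129.9  92.3] [  0.58 -45.2   -6.91] rows>= 5.3
```

```bash
sed -i 's/^FAR=.*/FAR=(.6473,-.0524);NEAR=(.473,-.0738)/' h.py; python3 -m creep '[[255,44,131,92,0.6,-45.2,-6.9],[255,44,131,92,0.6,-45.2,-6.9],[255,44,131,92,0.6,-45.2,-6.9],[255,44,131,92,0.6,-45.2,-6.9],[255,44,131,92,0.6,-45.2,-6.9],[255,44,131,92,0.6,-45.2,-6.9],[255,44,131,92,0.6,-45.2,-6.9],[255,44,131,92,0.6,-45.2,-6.9],[255,44,131,92,0.6,-45.2,-6.9]]'
python3 - <<'E'
from h import *
o=get_obs();print(o["q"].round(3));p,r=up(FAR,.055);go(p,r)
cs=get_calibration("side");P=lambda x:[FAR[0],FAR[1],.06+.09-x]
for n,(a,b,c,d) in {"side":(190,330,300,420),"scene":(160,300,200,340)}.items():
    im=camera(n)[a:b,c:d];cv2.imwrite(f"pics/{n}6.png",cv2.resize(im,(400,int(400*(b-a)/(d-c))),interpolation=2))
a=cv2.imread("pics/side6.png");b=cv2.imread("pics/scene6.png");h=max(len(a),len(b))
pad=lambda i:cv2.copyMakeBorder(i,0,h-len(i),0,0,0);cv2.imwrite("pics/j6.png",np.hstack([pad(a),pad(b)]))
# predicted pixels of gauge axis points at the present pose
d=np.load("rel2.npz");Q=R.from_quat(o["tool_rot"]);G=Q*R.from_quat(d["q"]).inv();og=o["ee_pos"]-G.apply(d["t"]*[1,0,1])
print("origin",og.round(4),"axis",G.apply([1,0,0]).round(3))
ax=[og+G.apply([k,0,0]) for k in(.05,0,-.04)]
print("side",((proj(cs,ax)-[300,190])*400/120).round(0).tolist());print("scene",((proj(get_calibration("scene"),ax)-[200,160])*400/140).round(0).tolist())
E
```

```text
time_s: 14.95
ee_pos: [0.6411, -0.0542, 0.193]
tool_rot: [0.989, -0.001, -0.145, 0.0]
ft_force: [-0.9, 0.1, -1.5]
grip_width: 0.0295
finger_force: 63.7
[ 0.135  0.687  0.675 -0.04  -1.847  1.429]
t 14.95 ee [ 0.6411 -0.0542  0.193 ] f [-0.9  0.1 -1.5] w 0.0295
ROW [11.8 -1.8 31.1] [ 0.18  0.15 -0.1 ] rows>= 0.7
origin [ 0.6448 -0.0544  0.1482] axis [-0.003 -0.003 -1.   ]
side [[158.0, 274.0], [160.0, 211.0], [162.0, 158.0]]
scene [[187.0, 169.0], [184.0, 110.0], [180.0, 60.0]]
```

View pics/j6.png

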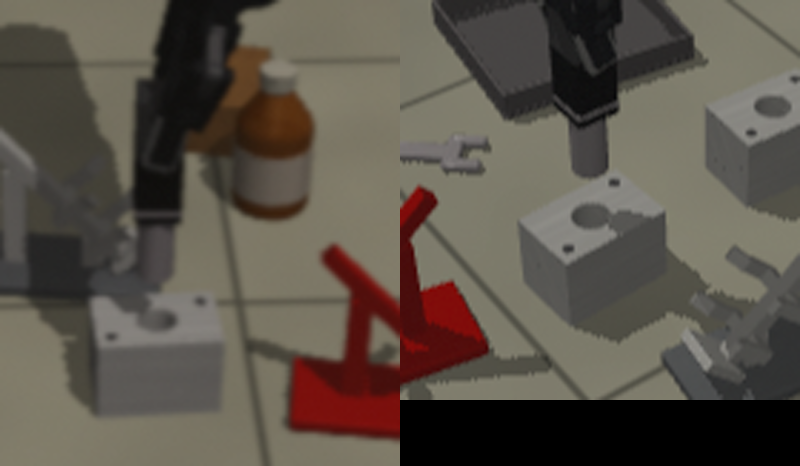

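The plug tip is at about (156,280) over bore (157,320) in the side crop, and (588,170) over bore (591,214) in the scene crop. It is on line within about 2 mm, so I lower it gently.

```bash
python3 -m creep '[[255,6,-2,16,0.2,0.1,0],[255,11.6,-2,31,0.2,0.1,0],[255,11.6,-2,31,0.2,0.1,0],[255,12.6,-2,34,0.2,0.1,0],[255,13.5,-2,37,0.2,0.1,0],[255,14.2,-2,39,0.2,0.1,0],[255,14.2,-2,39,0.2,0.1,0]]'
python3 - <<'E'
from h import *
p,r=up(FAR,.045);go(p,r)
E
```

```text
time_s: 15.75
ee_pos: [0.6437, -0.0521, 0.151]
tool_rot: [0.989, -0.001, -0.145, -0.002]
ft_force: [0.3, 0.4, -2.8]
grip_width: 0.0293
finger_force: 63.7
t 15.75 ee [ 0.6437 -0.0521  0.151 ] f [ 0.3  0.4 -2.8] w 0.0293
ROW [0.1 0.3 1.2] [-0.06  0.17 -0.08] rows>= 0.0
```

```bash
python3 -m creep '[[255,0.6,0,1.9,0,0,0],[255,1.1,0,3.8,0,0,0],[255,1.7,0,5.7,0,0,0],[255,2.3,0,7.7,0,0,0],[255,2.9,0,9.6,0,0,0],[255,2.9,0,9.6,0,0,0]]'
```

```text
time_s: 16.35
ee_pos: [0.6436, -0.0521, 0.1404]
tool_rot: [0.989, -0.001, -0.146, -0.002]
ft_force: [-0.6, 0.6, -2.0]
grip_width: 0.0288
finger_force: 63.7
```

```bash
python3 -m creep '[[255,0.9,0,2.9,0,0,0],[255,1.7,0,5.7,0,0,0],[255,2.6,0,8.6,0,0,0],[255,3.2,0,10.5,0,0,0],[255,3.7,0,12.4,0,0,0],[255,4.0,0,13.4,0,0,0],[255,4.3,0,14.4,0,0,0],[255,4.3,0,14.4,0,0,0]]'
```

```text
time_s: 17.15
ee_pos: [0.6438, -0.0521, 0.1276]
tool_rot: [0.989, -0.0, -0.145, -0.002]
ft_force: [-1.4, 1.2, 6.0]
grip_width: 0.0292
finger_force: 64.7
```

```bash
python3 -m creep '[[255,0.3,0,1,0,0,0],[255,0.3,0.8,1,0,0,0],[255,1.1,-0.8,0.8,0,0,0],[255,-0.5,0,1.2,0,0,0],[255,0.3,0,1,0,0,0],[255,0.4,0,1.5,0,0,0],[255,0.4,0,1.5,0,0,0]]'
```

```text
time_s: 17.85
ee_pos: [0.6438, -0.0521, 0.1274]
tool_rot: [0.99, -0.0, -0.144, -0.002]
ft_force: [-2.4, 1.1, 10.8]
grip_width: 0.0295
finger_force: 65.2
```

The far block stops the gauge at 27 mm with only light force. I withdraw it and try the near block.

```bash
python3 -m creep '[[255,-6,0,-20,0,0,0],[255,-13,0,-43,0,0,0],[255,-22,0,-74,0,0,0],[255,-22,0,-74,0,0,0],[255,-22,0,-74,0,0,0]]'
python3 - <<'E'
from h import *
o=get_obs();p,r=up(NEAR,.06);go(p+[-.001,0,0],r)
E
```

```text
time_s: 18.35
ee_pos: [0.6443, -0.0522, 0.2018]
tool_rot: [0.99, -0.001, -0.144, -0.002]
ft_force: [-0.2, -0.6, -2.8]
grip_width: 0.0296
finger_force: 63.7
t 18.35 ee [ 0.6443 -0.0522  0.2018] f [-0.2 -0.6 -2.8] w 0.0296
ROW [-158.2   22.2   85.6] [-0.1   0.07 -0.07] rows>= 3.6
```

```bash
python3 -m creep '[[255,-50,7,15,0,0,0],[255,-90,13,35,0,0,0],[255,-130,20,60,0,0,0],[255,-150,22,75,0,0,0],[255,-157.3,22.2,85.3,0,0,0],[255,-157.3,22.2,85.3,0,0,0],[255,-157.3,22.2,85.3,0,0,0],[255,-157.3,22.2,85.3,0,0,0]]'
python3 - <<'E'
from h import *
o=get_obs();p,r=up(NEAR,.045);go(p,r);print(o["q"].round(2))
E
```

```text
time_s: 19.15
ee_pos: [0.4694, -0.074, 0.1646]
tool_rot: [0.989, -0.001, -0.145, -0.002]
ft_force: [0.1, 0.4, -3.1]
grip_width: 0.0294
finger_force: 63.5
t 19.15 ee [ 0.4694 -0.074   0.1646] f [ 0.1  0.4 -3.1] w 0.0294
ROW [ 4.1 -0.1 14.3] [-0.05  0.18 -0.08] rows>= 0.3
[ 0.14  0.35  0.04 -0.04 -1.56  1.44]
```

```bash
python3 -m creep '[[255,1.5,0,5,0,0,0],[255,2.3,0,7.6,0,0,0],[255,2.9,0,9.5,0,0,0],[255,3.5,0,11.5,0,0,0],[255,4,0,13.4,0,0,0],[255,4.6,0,15.3,0,0,0],[255,4.9,0,16.3,0,0,0],[255,4.9,0,16.3,0,0,0]]'
```

```text
time_s: 19.95
ee_pos: [0.4686, -0.074, 0.1477]
tool_rot: [0.989, -0.001, -0.145, -0.002]
ft_force: [-0.1, -0.2, -2.5]
grip_width: 0.0291
finger_force: 63.5
```

```bash
python3 -m creep '[[255,0.9,0,2.9,0,0,0],[255,1.7,0,5.7,0,0,0],[255,2.6,0,8.6,0,0,0],[255,3.4,0,11.5,0,0,0],[255,4.3,0,14.4,0,0,0],[255,4.9,0,16.3,0,0,0],[255,5.4,0,18.2,0,0,0],[255,6,0,20,0,0,0],[255,6.3,0,21,0,0,0],[255,6.6,0,22,0,0,0],[255,6.6,0,22,0,0,0]]'
```

```text
time_s: 21.05
ee_pos: [0.4686, -0.0739, 0.1248]
tool_rot: [0.989, -0.001, -0.145, -0.002]
ft_force: [-0.9, 0.2, -2.2]
grip_width: 0.0294
finger_force: 63.5
```

Depth is 30 mm with no resistance, so this block passes. On to home.

```bash
python3 -m creep '[[255,0.9,0,2.9,0,0,0],[255,1.7,0,5.7,0,0,0],[255,2.6,0,8.6,0,0,0],[255,3.4,0,11.5,0,0,0],[255,4.0,0,13.4,0,0,0],[255,4.6,0,15.3,0,0,0],[255,4.9,0,16.3,0,0,0],[255,5.2,0,17.2,0,0,0],[255,5.4,0,18.2,0,0,0],[255,5.7,0,19.1,0,0,0],[255,5.7,0,19.1,0,0,0]]'
```

```text
time_s: 22.15
ee_pos: [0.4687, -0.0738, 0.105]
tool_rot: [0.989, -0.001, -0.145, -0.002]
ft_force: [0.7, -0.4, -2.1]
grip_width: 0.0295
finger_force: 63.9
```

```bash
python3 -m creep '[[255,0.3,0,0.9,0,0,0],[255,0.6,0,1.9,0,0,0],[255,0.6,0,1.9,0,0,0]]'
```

```text
time_s: 22.45
ee_pos: [0.4688, -0.0739, 0.1048]
tool_rot: [0.989, -0.0, -0.145, -0.002]
ft_force: [-1.5, 2.3, 8.8]
grip_width: 0.0294
finger_force: 65.2
```

It seats at exactly the predicted shoulder height. I relax the push, release and back off.

```bash
python3 -m creep '[[255,-0.4,0,-1.4,0,0,0],[0,-0.4,0,-1.4,0,0,0],[0,-0.4,0,-1.4,0,0,0],[0,-0.4,0,-1.4,0,0,0],[0,-0.4,0,-1.4,0,0,0],[0,-0.4,0,-1.4,0,0,0],[0,-0.4,0,-1.4,0,0,0],[0,-0.4,0,-30,0,0,0],[0,-0.4,0,-70,0,0,0],[0,-0.4,0,-120,0,0,0],[0,-0.4,0,-120,0,0,0],[0,-0.4,0,-120,0,0,0]]'
python3 - <<'E'
from h import *
W=get_calibration("wrist");im=camera("wrist");np.savez("w7.npz",**W);cv2.imwrite("pics/w7.png",im)
n,f=[NEAR[0],NEAR[1]],[FAR[0],FAR[1]]
print(proj(W,[n+[.15],n+[.06],f+[.06]]).round())
p,r=FAR,rot(3.6,0);print(get_obs()["q"].round(2))
go([p[0],p[1],.16],r); go([p[0],p[1],.026],r)
E
```

```text
time_s: 23.65
ee_pos: [0.5035, -0.0742, 0.2188]
tool_rot: [0.99, -0.001, -0.144, -0.002]
ft_force: [-0.2, -0.2, -1.6]
grip_width: 0.0854
finger_force: 0.0
[[318. 262.]
 [319. 198.]
 [283. -51.]]
[ 0.13  0.39  0.24 -0.04 -1.71  1.44]
t 23.7 ee [ 0.5026 -0.0741  0.2176] f [-0.2 -0.2 -0.9] w 0.0856
ROW [155.1 -21.8  13.6] [-0.79 16.72 -3.66] rows>= 3.1
t 23.7 ee [ 0.5026 -0.0741  0.2176] f [-0.2 -0.2 -0.9] w 0.0856
ROW [193.7 -21.2 141.9] [-0.79 16.72 -3.66] rows>= 4.8
```

```bash
python3 -m creep '[[0,50,-7,-5,0,0,0],[0,90,-12,-5,0,8,-2],[0,130,-22,0,-0.8,16.7,-3.6],[0,155,-22,13,-0.8,16.7,-3.6],[0,155,-22,13,-0.8,16.7,-3.6],[0,155,-22,13,-0.8,16.7,-3.6],[0,155,-22,13,-0.8,16.7,-3.6]]'
python3 - <<'E'
from h import *
go([FAR[0],FAR[1],.022],rot(3.6,0));print(get_obs()["q"].round(2))
E
```

```text
time_s: 24.4
ee_pos: [0.6473, -0.0526, 0.1615]
tool_rot: [1.0, 0.031, 0.0, 0.001]
ft_force: [-0.9, -0.3, 0.8]
grip_width: 0.0851
finger_force: 0.0
t 24.4 ee [ 0.6473 -0.0526  0.1615] f [-0.9 -0.3  0.8] w 0.0851
ROW [ -0.   -0.4 139.5] [ 0.07 -0.   -0.05] rows>= 2.8
[ 0.16  0.48  0.26  0.   -1.35  1.47]
```

```bash
python3 -m creep '[[0,0,-0.4,40,0,0,0],[0,0,-0.4,75,0,0,0],[0,0,-0.4,105,0,0,0],[0,0,-0.4,128,0,0,0],[0,0,-0.4,139.5,0,0,0],[0,0,-0.4,139.5,0,0,0],[255,0,-0.4,139.5,0,0,0],[255,0,-0.4,139.5,0,0,0],[255,0,-0.4,139.5,0,0,0],[255,0,-0.4,139.5,0,0,0],[255,0,-0.4,139.5,0,0,0]]'
python3 - <<'E'
from h import *
t=(.515,-.302)
go([t[0],t[1],.15],rot(-7.1,0))
E
```

```text
time_s: 25.5
ee_pos: [0.649, -0.0518, 0.0238]
tool_rot: [1.0, 0.031, 0.002, 0.0]
ft_force: [-0.4, 1.1, 6.8]
grip_width: 0.0548
finger_force: 65.4
t 25.5 ee [ 0.649  -0.0518  0.0238] f [-0.4  1.1  6.8] w 0.0548
ROW [-148.8  241.4 -126.6] [ 0.03 -0.24 10.68] rows>= 6.2
```

```bash
python3 -m creep '[[255,0,0,-15,0,0,0],[255,0,0,-45,0,0,0],[255,0,0,-90,0,0,0],[255,0,0,-128,0,0,0],[255,-20,40,-128,0,0,4],[255,-45,80,-128,0,0,8],[255,-75,125,-128,0,0,10.7],[255,-105,170,-128,0,0,10.7],[255,-130,210,-128,0,0,10.7],[255,-149,241,-128,0,0,10.7],[255,-149,241,-128,0,0,10.7],[255,-149,241,-128,0,0,10.7]]'
python3 - <<'E'
from h import *
t=(.515,-.302);r=rot(-7.1,0)
go([t[0],t[1],.0305],r);o=get_obs();print(o["q"].round(2),o["finger_force"])
E
```

```text
time_s: 26.7
ee_pos: [0.5126, -0.3024, 0.1491]
tool_rot: [0.998, -0.064, -0.001, -0.0]
ft_force: [0.2, 0.7, -4.8]
grip_width: 0.0554
finger_force: 65.4
t 26.7 ee [ 0.5126 -0.3024  0.1491] f [ 0.2  0.7 -4.8] w 0.0554
ROW [  2.5  -0.6 118.6] [-0.01  0.06 -0.19] rows>= 2.4
[-0.27  0.38  0.07 -0.   -1.27  1.71] 65.37733469624072
```

```bash
python3 -m creep '[[255,1,-0.6,40,0,0,0],[255,2.5,-0.6,75,0,0,0],[255,2.5,-0.6,100,0,0,0],[255,2.5,-0.6,112,0,0,0],[255,2.5,-0.6,115,0,0,0],[255,2.5,-0.6,117,0,0,0],[255,2.5,-0.6,119,0,0,0],[255,2.5,-0.6,121,0,0,0],[255,2.5,-0.6,122,0,0,0],[255,2.5,-0.6,122,0,0,0]]'
```

```text
time_s: 27.7
ee_pos: [0.5164, -0.3017, 0.0281]
tool_rot: [0.998, -0.062, 0.0, 0.0]
ft_force: [-0.7, -0.1, -4.2]
grip_width: 0.0553
finger_force: 65.3
```

```bash
python3 -m creep '[[255,0,0,1,0,0,0],[255,0,0,2,0,0,0],[255,0,0,2,0,0,0]]'
```

```text
time_s: 28.0
ee_pos: [0.5164, -0.3018, 0.0278]
tool_rot: [0.998, -0.062, 0.001, 0.001]
ft_force: [-5.9, 3.6, 8.5]
grip_width: 0.055
finger_force: 66.9
```

Contact on the tray floor at the expected height (0.0278). I release, opening part way, and back off straight up.

```bash
python3 -m creep '[[255,0,0,-0.5,0,0,0],[45,0,0,-0.5,0,0,0],[45,0,0,-0.5,0,0,0],[45,0,0,-0.5,0,0,0],[45,0,0,-0.5,0,0,0],[45,0,0,-0.5,0,0,0],[45,0,0,-30,0,0,0],[45,0,0,-70,0,0,0],[45,0,0,-110,0,0,0],[45,0,0,-160,0,0,0],[45,0,0,-200,0,0,0],[45,0,0,-220,0,0,0],[45,0,0,-220,0,0,0],[45,0,0,-220,0,0,0]]'
python3 - <<'E'
from h import *
r=rot(0,0)
for n in("scene","side"):
    im=camera(n);cv2.imwrite(f"pics/{n}9.png",im);c=get_calibration(n);a=cv2.imread(f"pics/{n}0.png")
    # numeric checks: gauge handle dark / block bright vs first picture
    pts=[("handle end",[*NEAR,.15]),("handle mid",[*NEAR,.105]),("shoulder-",[*NEAR,.075]),("nearblk side",[NEAR[0]+.03,NEAR[1]+.02,.06]),("far old",[*FAR,.03])]+[("blk in tray",list(q)+[.064]) for q in world([.5164,-.3018,np.radians(-7.1)],[(30,0,0),(-30,0,0),(0,20,0),(0,-20,0),(0,0,0)])[:,:2].tolist()]
    for k,P in pts:
        u,v=proj(c,P)[0].round().astype(int);print(n,k,(u,v),a[v-1:v+2,u-1:u+2].mean().round(),"->",im[v-1:v+2,u-1:u+2].mean().round())
    d=cv2.absdiff(im,a).max(2)>40
    # bystanders
    for k,b in {"scene":{"bottle":(270,308,308,375),"carton":(318,352,384,430),"wrench":(148,203,232,222)},"side":{"bottle":(368,206,396,255),"carton":(352,203,368,235),"wrench":(345,350,427,398)}}[n].items():
        print(n,k,"changed frac",d[b[1]:b[3],b[0]:b[2]].mean().round(3))
print(get_obs()["ee_pos"])
E
```

```text
time_s: 29.4
ee_pos: [0.5164, -0.3012, 0.2457]
tool_rot: [0.998, -0.062, 0.0, 0.0]
ft_force: [0.5, -0.3, -0.6]
grip_width: 0.0703
finger_force: 0.0
scene handle end (np.int64(331), np.int64(161)) 113.0 -> 51.0
scene handle mid (np.int64(330), np.int64(180)) 111.0 -> 32.0
scene shoulder- (np.int64(330), np.int64(191)) 127.0 -> 15.0
scene nearblk side (np.int64(324), np.int64(207)) 102.0 -> 102.0
scene far old (np.int64(267), np.int64(246)) 113.0 -> 114.0
scene blk in tray (np.int64(242), np.int64(156)) 38.0 -> 125.0
scene blk in tray (np.int64(266), np.int64(149)) 38.0 -> 125.0
scene blk in tray (np.int64(258), np.int64(157)) 61.0 -> 120.0
scene blk in tray (np.int64(250), np.int64(149)) 59.0 -> 122.0
scene blk in tray (np.int64(254), np.int64(153)) 39.0 -> 72.0
scene bottle changed frac 0.0
scene carton changed frac 0.0
scene wrench changed frac 0.0
side handle end (np.int64(267), np.int64(259)) 111.0 -> 22.0
side handle mid (np.int64(268), np.int64(276)) 114.0 -> 21.0
side shoulder- (np.int64(269), np.int64(287)) 120.0 -> 16.0
side nearblk side (np.int64(283), np.int64(287)) 93.0 -> 53.0
side far old (np.int64(348), np.int64(296)) 86.0 -> 117.0
side blk in tray (np.int64(303), np.int64(367)) 54.0 -> 131.0
side blk in tray (np.int64(271), np.int64(364)) 53.0 -> 132.0
side blk in tray (np.int64(289), np.int64(358)) 38.0 -> 130.0
side blk in tray (np.int64(286), np.int64(373)) 53.0 -> 132.0
side blk in tray (np.int64(287), np.int64(366)) 54.0 -> 83.0
side bottle changed frac 0.0
side carton changed frac 0.0
side wrench changed frac 0.0
[ 0.51580518 -0.3010728   0.24429582]
```

The gauge stands upright in the near block, the block in the tray sits at its expected height and position, and the bottle, carton and wrench are unchanged. I hand the job in.

```bash
python3 -c "
from bench import *
print(close_job())"
```

```text
the job is handed in; nothing more can be done
None
```

The job is handed in at about 29.5 s: the gauge was laid in the rest and let go, stopped at 27 mm in the far block, and now stands fully home in the near block; the far block is upright in the reject tray, and the bottle, carton and wrench look unchanged. One risk: leaning the tool too far pushed joint 4 to 1.714–1.715 rad (limit 1.71) twice, the second time with a brief 70 N wrist force, and I don't know whether that counts as a range violation.

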